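# Set up a dish on the transmitted-light stand

## Task

Set up the culture dish for viewing on the white light stand, using only the fingertips or the outside of the fingers and taking nothing between them: gently push the clear dish along the stage, never lifting it, until it rests against both stop pins over the window; push the iris lever round until its pointer stands at the second smallest dot of the scale; and press the raised end of the lamp rocker right down to switch it on. The order is free; leave everything else where it is.

Things in the scene. Friction and masses are not known exactly. Their poses are not given: they have to be found in the camera images.
- stand: white transmitted-light stand, fixed to the table: base 180x260 mm, its top 50 mm above the table. Origin: centre of the base's underside; x points to its back, y to its left, z up. Positions marked SF below are in this frame, in mm. The grey metal stage on it (top at z = 70) is a disc of radius 50 about the window plus a rectangular loading side to the right of it.
- window (a point): centre of the round glass window (44 mm across) in the stage, on its top face, SF (15, 50, 70); also the vertical axis of the iris ring. A dish that rests against both pins is centred here. Axes as the stand's.
- loading_side (a point): middle of the rectangular loading side of the stage, on its top face, SF (15, -45, 70): 90 mm wide (x -30 to 60), y from -118 to the window's disc, level with it; no guides at its sides.
- rear_pin (a point): top centre of the rear one of two upright steel stop pins, 8 mm thick, 14 mm tall above the stage, to the left of the window, SF (37, 76, 84).
- front_pin (a point): top centre of the front stop pin, like the other, SF (-7, 76, 84).
- dish: the clear round culture dish with lid, amber agar inside, 60 mm across, 15 mm tall, about 50 g; at first on the loading side of the stage, free to slide. Origin: centre of its underside.
- iris_ring (a joint): angle of the iris ring with the lever (rad): 0 with the pointer at the smallest dot (left end), 0.349 at the second smallest, then 0.698, 1.047, 1.396 at the largest (right end); grows anticlockwise seen from above. Stops at -0.06 and 1.45; starts between 0.85 and 1.38. Stays where it is left; about 1.5 N at the knob moves it.
- lever_knob (a point): top centre of the lever's knob: an upright black post 12 mm thick, from z = 61 to 98.5 mm above the table, 72 mm from the window's axis, in front of the stage. A thin dark pointer runs outward from its foot to 84 mm from the axis. Seen from the axis it lies in direction 130 degrees + joint value, anticlockwise from the stand's x.
- target_dot (a point): the second smallest of five black dots (3, 5, 7, 9, 11 mm across, growing from left to right) on top of the base, 88.5 mm from the window's axis, 20 degrees apart.
- lamp_rocker (a joint): the black lamp rocker: 0 off (as at the start, its right-hand end raised about 6 mm), 0.28 on (that end fully down); stays where it is left; 1 to 2 N near its end moves it.
- rocker_end (a point): middle of the top face of the rocker's raised right-hand half (22x22 mm), where to press: at the start 63 mm above the table, when on 59 mm; SF (-63, -90, 63). Hinge along the stand's x, 15 mm to the left of this point. Set in a low bezel at the front right of the base, 20 mm in front of the stage's edge (which is 20 mm higher than the base).
- syringe_b: bystander, to be left alone: a clear syringe, 25x85x16 mm, lying left of the stand; origin at the centre of its underside.
- tweezers: bystander, to be left alone: steel tweezers, 22x120x10 mm, lying right of the stand; origin at the centre of its underside.
- petri_c: bystander, to be left alone: a white-lidded petri dish, 59x59x15 mm, standing on the table behind the stand (not the one to be viewed); origin at the centre of its underside.
- marker_black: bystander, to be left alone: a marker pen, 17x135x16 mm, lying in front of the stand; origin at the centre of its underside.
- nozzle_0: bystander, to be left alone: a small plastic dispensing nozzle, 10x36x10 mm, lying on the rear left corner of the stand's base; origin at the centre of its underside.
- media_bottle_0: bystander, to be left alone: a half-full clear bottle with a blue cap, 56x56x119 mm, standing behind the stand to the left; origin at the centre of its underside.
Mind the look-alikes: they are no part of the job. Leave any purple or yellow look-alike of the dish alone.

How it is judged:
By the outcome, as a careful person would: the job done as asked, in the order asked, and still so for the second after the job is handed in, with the robot touching nothing.
It also fails if it takes over 51 s, if anything falls off the work surface, if the arm or the gripper's body presses on something with over 40 N, if the wrist force passes 120 N, or if a joint passes its speed limit or range.

## Robot

A 6-joint arm with a two-finger parallel gripper is mounted at the origin on a cart in front of the work surface, level with it; the furniture and walls round the work are solid. World frame = base frame: x ahead of the robot, y to its left, z up, the work surface at z = 0. Lengths are in m, angles in rad, forces in N, time in s.
With the tool pointing down it reaches from about 0.35 to 0.85 m from the base axis. Payload 8.1 kg.
Tool frame: the origin (TCP) lies midway between the tips of the shut fingers; the grasp point (between the pads) lies robot.grip_depth behind it (robot.grip_depth is the distance from the TCP to the grasp point, in m); z points along the fingers, y is the line along which they close (so a half turn about z gives the same grasp; the last joint's range is limited). The gripper opens to 93 mm and grips with 3 to 60 N. Pads are 15 mm wide; open, the fingers measure 128 mm over their backs; the gripper's body (75 mm by 188 mm) begins 65 mm behind the grasp point.
Start: joints at [-1.259, 0.13, 1.488, -0, 1.523, -0.085], TCP at [0.232, -0.553, 0.219] pointing down, gripper open.
Joint ranges: [-2.96, 2.96], [-0.89, 2.26], [0.02, 2.5], [-1.34, 4.48], [0, 2.73], [-2.66, 2.66]. Speed limits (rad/s): [2.39, 2.39, 2.79, 3.14, 3.14, 3.14].

## Interface

Orientations are given as a rotation vector (axis times angle).
In Python, from plant import robot gives the robot as it stands.
- The arm moves only by the tool carry_out, never from a script. Its argument "rows" is a list of rows, each a list of 6 numbers: the shift along the tool's x, y, z in m, then the turn, a rotation vector about the tool's x, y, z in degrees. A call has 1 to 12 rows; each row is the pose to reach, as a shift and turn from the pose commanded when the call began, along the tool's axes at that moment; what a row does not reach only later rows make up. A row lasts 1/8 s, in which the tool goes at most 62.5 mm and 10.7 degrees, less where a joint would pass 70% of its speed; a pose out of reach is approached as far as the arm can. A call with a gripper value outside its range is refused whole. "jaw" is the closure in counts, from 0 (fully open) to 255 (shut), set as the call begins (left out, the last holds). The fingers move at their own pace and stop on an object; "force" is the grip in N (left out, the last holds). Time passes only in rows, so rows that repeat a pose let the fingers close. It gives the time, the measured TCP pose, the force, the opening and the grip force at its end, in the units of the state.
- robot.read_state(): the state, without advancing time (a new reading comes with each control period).
- robot.read_camera(name): name is "scene" or "top"; returns the picture (400x640x3 uint8, red, green, blue); there is no depth.
- robot.camera_model(name): a dict with "fx", "fy", "cx", "cy" (pixels), "R" (3x3) and "t" (3): a world point X has camera coordinates R X + t. Camera axes: x right, y down, z forward; pixel columns grow to the right and rows downward; lengths in m; the calibration is good to about 2 mm. A picture is of the moment at which its call begins. camera_model takes no time and is no camera call.
- robot.close_job(): hands the job in; it is judged then, once.
Trained networks look in the newest picture that a camera, given by its name, has taken for a name from the list of things; names that differ only in an ending like _2 or _b are one class to them, and where a whole thing is asked for, a point or a joint stands for the part that bears it (a point fixed in the world has none). Each returns a list of dicts, best first, with "conf" (0 to 1); they miss things now and then, are a little off and sometimes report something else, mostly with a low value. They report only what shows in the picture. A call takes as long as a camera call. They do not tell look-alikes from the thing itself.
- robot.outline_of(camera, target): "pixels" (400x640 bool, what is visible of it) and "pixel" ([column, row] in pixels, amid what is visible of it).
The state is a dict: "t": time; "q": joint angles; "dq": joint speeds; "joint_torque": joint torques, N m; "tool_pos": TCP position; "orientation": TCP orientation; "force": force on the tool from outside, world axes, zero at the start; "wrist_torque": the same for the moment, N m; "opening": finger opening in m; "gripper_force": force on a finger pad.
Only numpy, scipy, OpenCV 4.12 (cv2) and the standard library are available. Lean on these libraries where they do the work, as an engineer would, in place of code of your own. Each camera call takes 0.05 s, during which the arm holds its last target. There are 200 camera calls.

## Working session

There is one attempt and no reset: what is moved stays moved. The work goes in short steps, Python scripts to look and compute and a tool call to move; the robot and the scene stay as the last step left them, time stands still between calls to the robot, and variables do not carry over. Pictures are saved under pics/ and viewed, at most 10 in all, crops included, and the job is handed in when it is done.

Besides the shell and the picture viewer there is one more tool, called after "Call:" in YAML: its name, and indented under it one key for each argument. carry_out: Moves the arm, as the interface text tells. Its arguments: {"type":"object","properties":{"rows":{"type":"array"},"jaw":{"type":"number"},"force":{"type":"number"}},"required":["rows"]}

```bash
mkdir -p pics; ls
python3 - <<'E'
from plant import robot
import cv2,numpy as np
for c in("scene","top"):
    im=robot.read_camera(c); cv2.imwrite(f"pics/{c}0.png",im[:,:,::-1])
    m=robot.camera_model(c); print(c,{k:np.round(v,4).tolist() for k,v in m.items()})
    for n in("stand","dish","lever_knob","rocker_end","rear_pin","front_pin","window","target_dot"):
        try:
            for d in robot.outline_of(c,n)[:3]: print(n,round(d["conf"],2),np.round(d["pixel"]).tolist(),int(d["pixels"].sum()))
        except Exception as e: print(n,e)
s=robot.read_state();print({k:np.round(v,3).tolist() for k,v in s.items()},robot.grip_depth)
E
```

```text
pics
scene {'fx': 474.6278, 'fy': 474.6278, 'cx': 330.1494, 'cy': 204.8536, 'R': [[-0.8034, -0.5954, -0.01], [-0.233, 0.3298, -0.9148], [0.548, -0.7326, -0.4037]], 't': [0.3901, 0.2542, 0.7108]}
stand 0.57 [370.0, 228.0] 5749
dish 0.91 [321.0, 277.0] 521
dish 0.55 [383.0, 196.0] 339
lever_knob 0.72 [364.0, 224.0] 376
rocker_end 0.51 [411.0, 212.0] 114
rear_pin 0.79 [369.0, 228.0] 5553
front_pin 0.91 [369.0, 228.0] 5661
window 0.75 [370.0, 228.0] 5702
target_dot 0.59 [369.0, 229.0] 5648
target_dot 0.38 [405.0, 249.0] 342
top {'fx': 399.6959, 'fy': 399.6959, 'cx': 323.9466, 'cy': 199.2209, 'R': [[0.0071, -0.9998, 0.0177], [-0.9849, -0.01, -0.1726], [0.1728, -0.0162, -0.9848]], 't': [-0.1357, 0.5828, 0.8431]}
stand 0.74 [345.0, 243.0] 8872
stand 0.54 [379.0, 268.0] 203
dish 0.97 [375.0, 231.0] 631
dish 0.88 [249.0, 246.0] 547
dish 0.83 [258.0, 187.0] 478
lever_knob 0.63 [323.0, 256.0] 74
rocker_end 0.64 [381.0, 271.0] 196
rocker_end 0.32 [377.0, 232.0] 625
rocker_end 0.16 [345.0, 235.0] 8940
rear_pin 0.64 [343.0, 238.0] 8791
front_pin 0.77 [345.0, 236.0] 8666
front_pin 0.56 [335.0, 283.0] 421
window 0.72 [347.0, 240.0] 8796
target_dot 0.98 [345.0, 239.0] 8738
{'t': 0.9, 'q': [-1.259, 0.13, 1.488, 0.0, 1.523, -0.085], 'dq': [-0.0, 0.0, -0.002, 0.001, 0.001, 0.0], 'joint_torque': [-0.0, -55.976, -49.206, 0.077, 0.023, 0.0], 'tool_pos': [0.232, -0.553, 0.219], 'orientation': [3.08, 0.619, 0.0], 'force': [0.765, -0.293, -0.237], 'wrist_torque': [-0.007, 0.051, 0.049], 'gripper_force': 0.0, 'opening': 0.093} 0.0188
```

Run:
```python
import cv2
a=cv2.imread("pics/top0.png")[150:310,220:440]
cv2.imwrite("pics/top0c.png",cv2.resize(a,(792,576),interpolation=cv2.INTER_CUBIC))
a=cv2.imread("pics/scene0.png")[150:310,270:490]
cv2.imwrite("pics/scene0c.png",cv2.resize(a,(792,576),interpolation=cv2.INTER_CUBIC))
```

```text
(no output)
```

View pics/top0c.png

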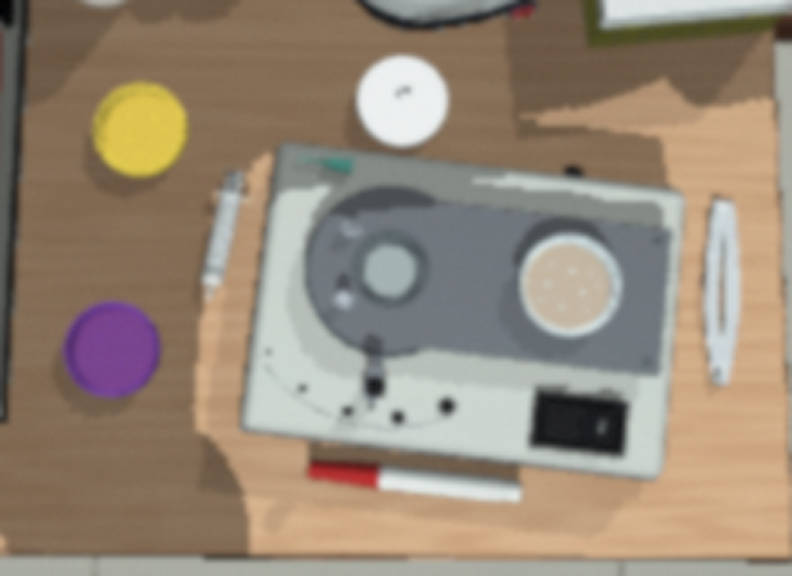

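View pics/scene0c.png

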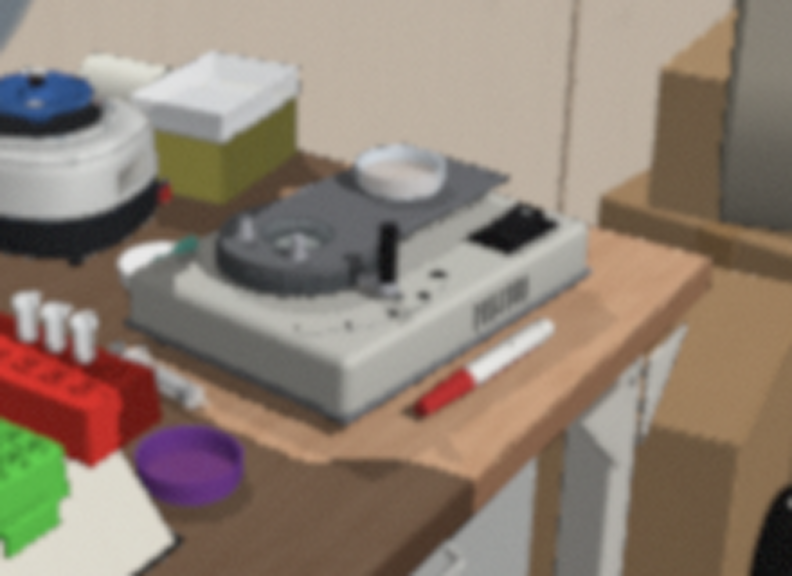

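The top view shows four round candidates (full-image pixels): yellow (259,186), purple (251,247), white-lidded petri (332,178), and the clear amber dish on the grey stage (378,229). I choose the last, and the crop confirms it. The knob is near (324,257), with its pointer between dots 3 and 4. The rocker is at (381,267).

```bash
cat > h.py <<'E'
import numpy as np,cv2
from plant import robot
from scipy.optimize import least_squares
from scipy.spatial.transform import Rotation as Ro
def proj(c,X):
    m=robot.camera_model(c);p=np.atleast_2d(X)@np.array(m["R"]).T+m["t"]
    return np.c_[m["fx"]*p[:,0]/p[:,2]+m["cx"],m["fy"]*p[:,1]/p[:,2]+m["cy"]]
def back(c,px,z):
    m=robot.camera_model(c);R=np.array(m["R"]);o=-R.T@m["t"]
    d=R.T@np.array([(px[0]-m["cx"])/m["fx"],(px[1]-m["cy"])/m["fy"],1]);return o+d*(z-o[2])/d[2]
def W(p,P):
    P=np.atleast_2d(P)/1000.;c,s=np.cos(p[2]),np.sin(p[2])
    return np.c_[p[0]+c*P[:,0]-s*P[:,1],p[1]+s*P[:,0]+c*P[:,1],P[:,2]]
def dot(k,r=88.5,z=50):
    a=np.radians(130+20*k);return [15+r*np.cos(a),50+r*np.sin(a),z]
E
python3 - <<'E'
from h import *
t=lambda L:np.array(L)/3.6+[220,150]; s=lambda L:np.array(L)/3.6+[270,150]
D=[dot(k) for k in range(5)]
PT=D+[[15,50,70],[-30,-118,70],[60,-118,70],[90,-130,50],[90,130,50]]
T=t([(268,352),(302,388),(348,411),(398,417),(447,406),(388,272),(658,374),(670,228),(683,190),(280,143)])
PS=D; S=s([(297,328),(349,325),(393,313),(424,294),(437,274)])
f=lambda p:np.r_[(proj("top",W(p,PT))-T).ravel(),(proj("scene",W(p,PS))-S).ravel()]
b=back("top",t([(388,272)])[0],.07)
r=least_squares(f,[b[0],b[1]-.05,-.1],loss="soft_l1");print(r.x);print(np.round(f(r.x).reshape(-1,2),1).tolist())
p=r.x;np.save("p.npy",p)
def sf(X):
    c,s_=np.cos(p[2]),np.sin(p[2]);d=X[:2]-p[:2];return np.round(1000*np.array([c*d[0]+s_*d[1],-s_*d[0]+c*d[1]]),1)
print("dish top rim",sf(back("top",t([(570,285)])[0],.085)))
k=sf(back("top",t([(374,386)])[0],.0985));print("knob top",k,np.hypot(*(k-[15,50])),np.degrees(np.arctan2(*(k-[15,50])[::-1]))%360-130)
for c,n in(("top","dish"),("scene","dish"),("top","lever_knob"),("scene","lever_knob")):
    robot.read_camera(c)
    for d in robot.outline_of(c,n): 
        ys,xs=np.nonzero(d["pixels"]);print(c,n,round(d["conf"],2),xs.min(),xs.max(),ys.min(),ys.max(),d["pixel"], sf(back(c,d["pixel"],.085 if n=="dish" else .09)))
# knob from scene: top centre (388,228)
k=sf(back("scene",s([(388,228)])[0],.0985));print("knob sc",k,np.hypot(*(k-[15,50])),np.degrees(np.arctan2(*(k-[15,50])[::-1]))%360-130)
st=robot.read_state();print(Ro.from_rotvec(st["orientation"]).as_matrix().round(3).tolist())
for n,P in dict(window=[15,50,70],rk=[-63,-90,63],load=[15,-45,70],tgt=dot(1),marker=[-110,0,0]).items():print(n,W(p,P).round(4).tolist())
E
```

```text
[ 0.50434603 -0.18762337 -0.10595153]
[[-0.3, 0.2], [-0.2, 0.4], [-0.4, 0.4], [-0.3, 0.3], [-0.2, 0.1], [0.2, -0.7], [0.5, 0.6], [0.4, -0.1], [1.2, -0.8], [-1.7, -1.0], [0.1, -0.2], [-0.0, -0.4], [0.1, -0.2], [-0.0, 0.1], [0.3, -0.1]]
dish top rim [ 16.4 -57.6]
knob top [-56.1  51.3] 71.1118836763589 48.95251456031977
top dish 0.94 237 263 234 260 [247.8, 247.2] [-53.  212.5]
top dish 0.73 246 270 174 198 [257.7, 184.5] [ 82.9 210.9]
top dish 0.59 363 391 216 242 [375.8, 229.8] [ 14.4 -52.3]
top dish 0.53 286 410 190 283 [343.3, 240.3] [-15.7  14.3]
scene dish 0.87 309 337 268 289 [321.6, 277.0] [-128.   302.1]
scene dish 0.86 368 393 190 205 [383.1, 196.8] [  4.7 -49.2]
top lever_knob 0.52 370 390 262 273 [380.4, 266.8] [-62.1 -68.2]
top lever_knob 0.49 319 330 247 261 [325.4, 252.2] [-45.1  49.2]
scene lever_knob 0.63 330 381 211 232 [366.3, 225.8] [-68.5 106.3]
knob sc [-60.1  57. ] 75.42552618311655 44.67490035365793
[[0.922, 0.386, 0.0], [0.386, -0.922, 0.0], [0.0, 0.0, -1.0]]
window [[0.5245, -0.1395, 0.07]]
rk [[0.4322, -0.2705, 0.063]]
load [[0.5145, -0.234, 0.07]]
tgt [[0.453, -0.0874, 0.05]]
marker [[0.395, -0.176, 0.0]]
```

The fit residuals are under 0.5 px on the dots. I start with the rocker, pressing with the rear finger of the half-open gripper. First I move above it and turn the tool so tool y lies along the stand's x and tool x along its y.

Call:
carry_out:
  rows:
    - [0.264,-0.2,0,0,0,-61.2]
    - [0.264,-0.2,0,0,0,-61.2]
    - [0.264,-0.2,0,0,0,-61.2]
    - [0.264,-0.2,0,0,0,-61.2]
    - [0.264,-0.2,0,0,0,-61.2]
    - [0.264,-0.2,0,0,0,-61.2]
    - [0.264,-0.2,0.07,0,0,-61.2]
    - [0.264,-0.2,0.119,0,0,-61.2]
    - [0.264,-0.2,0.119,0,0,-61.2]
    - [0.264,-0.2,0.119,0,0,-61.2]
  jaw: 118
  force: 10

```text
t: 2.55
tool_pos: [0.3989, -0.2677, 0.1018]
orientation: [2.335, 2.099, 0.0]
force: [0.3, 0.5, 0.6]
opening: 0.0498
gripper_force: 0.0
```

Run:
```python
from h import *
a=robot.read_camera("top")[190:310,270:430,::-1];b=robot.read_camera("scene")[140:260,350:510,::-1]
cv2.imwrite("pics/c1.png",np.hstack([cv2.resize(x,(400,300),interpolation=cv2.INTER_CUBIC) for x in(a,b)]))
```

```text
(no output)
```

View pics/c1.png

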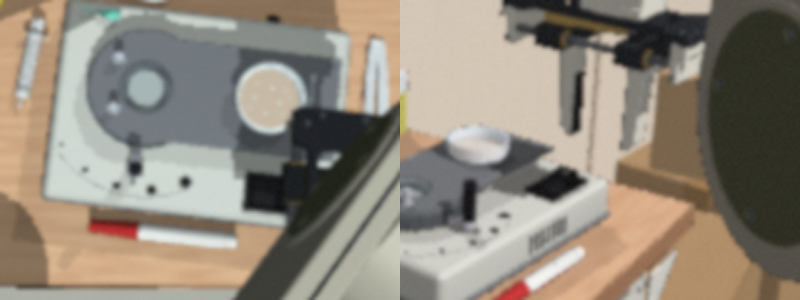

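The gripper is over the rocker with the rear finger above its right half, near (440,190) in the stitched view. The dish is clear of it, so I press.

Call:
carry_out:
  rows:
    - [0,0,0.025,0,0,0]
    - [0,0,0.035,0,0,0]
    - [0,0,0.039,0,0,0]
    - [0,0,0.042,0,0,0]
    - [0,0,0.044,0,0,0]
    - [0,0,0.044,0,0,0]

```text
t: 3.4
tool_pos: [0.3991, -0.2679, 0.0588]
orientation: [2.334, 2.099, 0.0]
force: [-8.9, 5.2, 22.3]
opening: 0.0497
gripper_force: 11.2
```

Call:
carry_out:
  rows:
    - [0,0,-0.03,0,0,0]
    - [0,0,-0.06,0,0,0]
    - [-0.006,0.055,-0.064,0,0,0]
    - [-0.013,0.114,-0.064,0,0,0]
    - [-0.013,0.114,-0.064,0,0,0]
    - [-0.013,0.114,-0.064,0,0,0]
    - [-0.013,0.114,-0.064,0,0,0]
  jaw: 255

```text
t: 4.28
tool_pos: [0.5094, -0.2918, 0.1203]
orientation: [2.336, 2.1, 0.0]
force: [-0.8, -0.0, 0.5]
opening: 0.0004
gripper_force: 0.0
```

Run:
```python
from h import *
p=np.load("p.npy");c,s=np.cos(p[2]),np.sin(p[2]);st=robot.read_state();d=np.array(st["tool_pos"])[:2]-p[:2]
print("tcp SF",c*d[0]+s*d[1],-s*d[0]+c*d[1],st["tool_pos"][2],st["opening"],Ro.from_rotvec(st["orientation"]).as_matrix()[:,0], [-s,c])
a=robot.read_camera("top")[190:310,270:430,::-1];b=robot.read_camera("scene")[140:260,350:510,::-1]
cv2.imwrite("pics/c2.png",np.hstack([cv2.resize(x,(400,300),interpolation=cv2.INTER_CUBIC) for x in(a,b)]))
```

```text
tcp SF 0.016015847395310437 -0.10306133404177784 0.12033243059915716 0.0003914724880355115 [ 1.05961268e-01  9.94370194e-01 -3.54987137e-04] [np.float64(0.10575340845857648), np.float64(0.9943923856302368)]
```

View pics/c2.png

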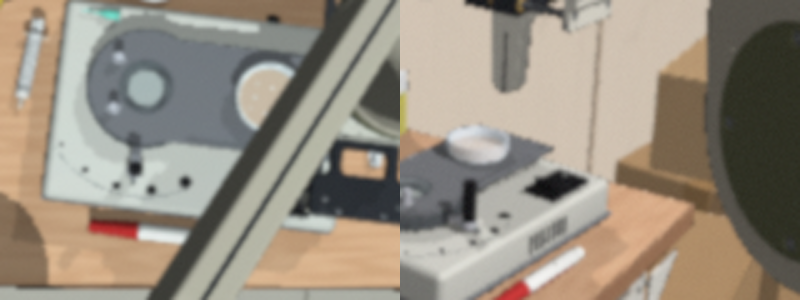

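The rocker now looks flat, the shut fingers sit to the right of the dish, and the dish hasn't moved. I lower to just above the stage.

Call:
carry_out:
  rows:
    - [0,0,0.025,0,0,0]
    - [0,0,0.04,0,0,0]
    - [0,0,0.0445,0,0,0]
    - [0,0,0.0445,0,0,0]
    - [0.004,0,0.0445,0,0,0]
    - [0.008,0,0.0445,0,0,0]
    - [0.012,0,0.0445,0,0,0]
    - [0.016,0,0.0445,0,0,0]
    - [0.02,0,0.0445,0,0,0]
    - [0.024,0,0.0445,0,0,0]
    - [0.028,0,0.0445,0,0,0]

```text
t: 5.75
tool_pos: [0.513, -0.2637, 0.0751]
orientation: [-2.336, -2.101, 0.0]
force: [0.2, -0.9, 0.2]
opening: -0.0
gripper_force: 0.3
```

Call:
carry_out:
  rows:
    - [0.005,0,0,0,0,0]
    - [0.01,0,0,0,0,0]
    - [0.015,0,0,0,0,0]
    - [0.02,0,0,0,0,0]
    - [0.025,0,0,0,0,0]
    - [0.03,0,0,0,0,0]
    - [0.035,0,0,0,0,0]
    - [0.04,0,0,0,0,0]
    - [0.045,0,0,0,0,0]
    - [0.049,0,0,0,0,0]
    - [0.052,0,0,0,0,0]
    - [0.052,0,0,0,0,0]

```text
t: 7.25
tool_pos: [0.5185, -0.212, 0.0751]
orientation: [-2.335, -2.101, -0.0]
force: [0.0, -0.6, 0.7]
opening: 0.0009
gripper_force: 0.0
```

Run:
```python
from h import *
a=robot.read_camera("top")[190:310,270:430,::-1];b=robot.read_camera("scene")[140:260,310:470,::-1]
cv2.imwrite("pics/c3.png",np.hstack([cv2.resize(x,(400,300),interpolation=cv2.INTER_CUBIC) for x in(a,b)]))
```

```text
(no output)
```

View pics/c3.png

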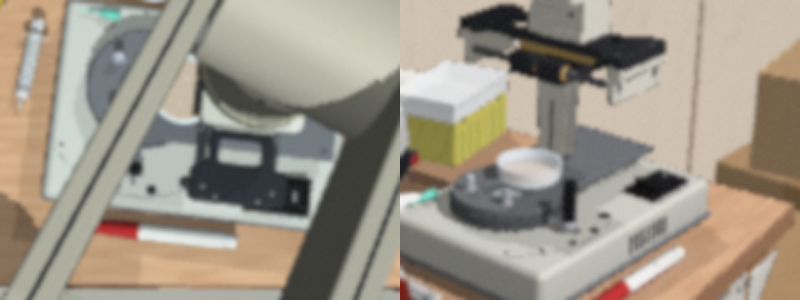

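The dish slides along in line with the pins, at about (530,165) in the stitched view.

Call:
carry_out:
  rows:
    - [0.005,0,0,0,0,0]
    - [0.01,0,0,0,0,0]
    - [0.015,0,0,0,0,0]
    - [0.019,0,0,0,0,0]
    - [0.022,0,0,0,0,0]
    - [0.025,0,0,0,0,0]
    - [0.027,0,0,0,0,0]
    - [0.029,0,0,0,0,0]
    - [0.031,0,0,0,0,0]
    - [0.032,0,0,0,0,0]
    - [0.033,0,0,0,0,0]
    - [0.033,0,0,0,0,0]

```text
t: 8.85
tool_pos: [0.5219, -0.1797, 0.0751]
orientation: [2.336, 2.101, -0.001]
force: [-1.0, -0.9, 0.5]
opening: 0.0008
gripper_force: 0.7
```

Call:
carry_out:
  rows:
    - [0.001,0,0,0,0,0]
    - [0.0015,0,0,0,0,0]
    - [0.002,0,0,0,0,0]
    - [0.002,0,0,0,0,0]
    - [0.002,0,0,0,0,0]

```text
t: 9.48
tool_pos: [0.5216, -0.1791, 0.0752]
orientation: [2.336, 2.1, -0.004]
force: [-3.8, -8.0, 0.6]
opening: 0.0006
gripper_force: 4.2
```

The sideways force suggests only the rear pin is touching. I'll drag the finger a little toward the front, keeping light pressure on, so the dish slides into the seat.

Call:
carry_out:
  rows:
    - [0,-0.001,0,0,0,0]
    - [0,-0.002,0,0,0,0]
    - [0,-0.003,0,0,0,0]
    - [0,-0.004,0,0,0,0]
    - [0.0005,-0.005,0,0,0,0]
    - [0.0005,-0.005,0,0,0,0]

```text
t: 10.22
tool_pos: [0.5188, -0.179, 0.0765]
orientation: [2.332, 2.096, -0.0]
force: [1.6, -10.8, 0.2]
opening: -0.0
gripper_force: 5.1
```

Run:
```python
from h import *
p=np.load("p.npy")
b=robot.read_camera("scene");
print(proj("scene",W(p,[[37,76,84],[-7,76,84],[15,50,85],[15,80,85],[-15,50,85],[45,50,85],[15,20,85]])).round(1).tolist())
x=b[185:245,320:400,::-1]
cv2.imwrite("pics/c4.png",cv2.resize(x,(800,600),interpolation=cv2.INTER_CUBIC))
```

```text
[[337.8, 209.8], [352.8, 215.4], [352.8, 208.5], [344.0, 212.7], [363.2, 212.2], [342.8, 205.0], [361.3, 204.5]]
```

View pics/c4.png

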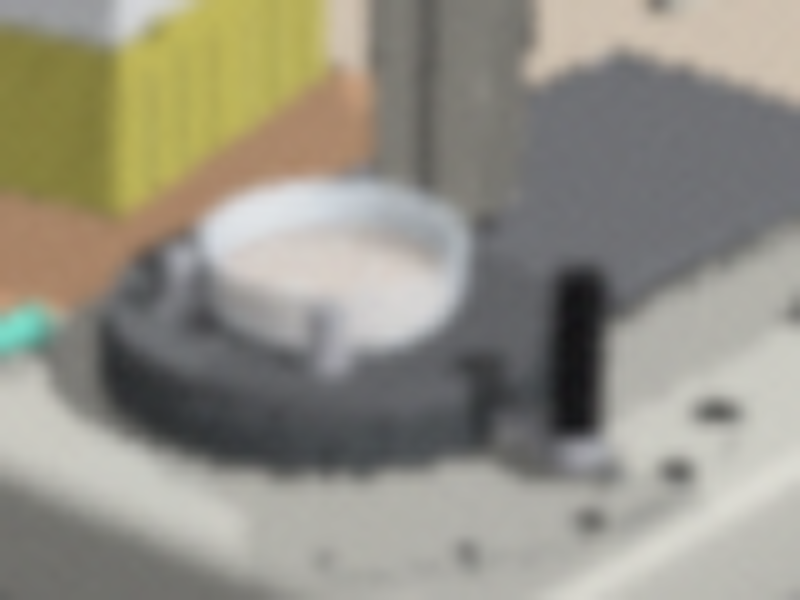

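The dish now appears against both pins: pin tops at (338,210) and (352.5,216), dish rim centred near (353.5,208). I'll back off, then bring the finger in to the right of the knob.

Call:
carry_out:
  rows:
    - [-0.004,0,0,0,0,0]
    - [-0.01,0,0,0,0,0]
    - [-0.01,0,-0.025,0,0,0]
    - [-0.01,0,-0.05,0,0,0]
    - [0.005,-0.035,-0.05,0,0,0]
    - [0.015,-0.066,-0.05,0,0,0]
    - [0.015,-0.066,-0.05,0,0,0]
    - [0.015,-0.066,-0.02,0,0,0]
    - [0.015,-0.066,0,0,0,0]
    - [0.015,-0.066,0,0,0,0]

```text
t: 11.52
tool_pos: [0.4525, -0.1542, 0.0735]
orientation: [-2.334, -2.099, 0.002]
force: [0.8, -0.7, -0.2]
opening: 0.0005
gripper_force: 0.0
```

Run:
```python
from h import *
p=np.load("p.npy");c,s=np.cos(p[2]),np.sin(p[2]);st=robot.read_state();d=np.array(st["tool_pos"])[:2]-p[:2]
print("tcp SF",c*d[0]+s*d[1],-s*d[0]+c*d[1],st["tool_pos"][2],np.round(st["force"],1))
```

```text
tcp SF -0.05512504539095157 0.02770763129762987 0.0735274925596108 [ 0.8 -0.7 -0.2]
```

Call:
carry_out:
  rows:
    - [0.004,0,0,0,0,0]
    - [0.008,0,0,0,0,0]
    - [0.012,0,0,0,0,0]
    - [0.016,0,0,0,0,0]
    - [0.02,0,0,0,0,0]
    - [0.024,0,0,0,0,0]
    - [0.028,0,0,0,0,0]
    - [0.032,0,0,0,0,0]
    - [0.036,0,0,0,0,0]
    - [0.039,0,0,0,0,0]
    - [0.041,0,0,0,0,0]
    - [0.041,0,0,0,0,0]

```text
t: 13.02
tool_pos: [0.4574, -0.1135, 0.075]
orientation: [-2.335, -2.101, 0.0]
force: [-0.1, -0.6, 0.3]
opening: 0.0007
gripper_force: 0.4
```

Run:
```python
from h import *
p=np.load("p.npy");c,s=np.cos(p[2]),np.sin(p[2]);st=robot.read_state();d=np.array(st["tool_pos"])[:2]-p[:2]
print("tcp SF",c*d[0]+s*d[1],-s*d[0]+c*d[1],st["tool_pos"][2],np.round(st["force"],1))
b=robot.read_camera("scene");
th=[.25,.35,.45]
print([proj("scene",W(p,[[15+72*np.cos(2.2689+t),50+72*np.sin(2.2689+t),98.5],[15+84*np.cos(2.2689+t),50+84*np.sin(2.2689+t),55]])).round(1).tolist() for t in th])
cv2.imwrite("pics/c5.png",cv2.resize(b[185:245,320:400,::-1],(800,600),interpolation=cv2.INTER_CUBIC))
```

```text
tcp SF -0.05451139778826494 0.06872858240231872 0.07501873244081098 [-0.1 -0.6  0.3]
[[[361.3, 216.4], [362.5, 237.4]], [[364.6, 216.0], [366.2, 236.9]], [[367.7, 215.5], [369.9, 236.2]]]
```

View pics/c5.png

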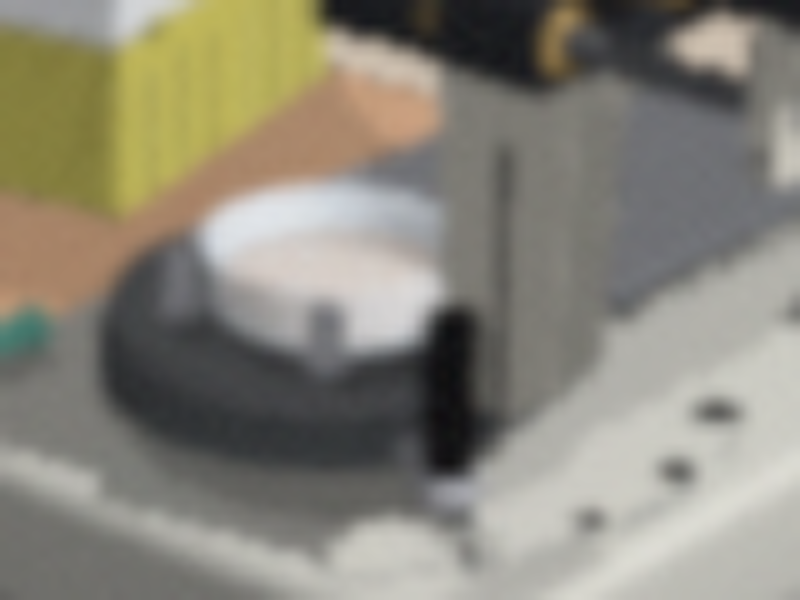

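The knob top is at (365,216.3), against (364.6,216.0) predicted for 0.35 rad, and the pointer is at dot 2. I'll retract and check from above.

Call:
carry_out:
  rows:
    - [-0.008,0,0,0,0,0]
    - [-0.015,0,0,0,0,0]
    - [-0.015,0,-0.03,0,0,0]
    - [-0.015,0,-0.07,0,0,0]
    - [-0.07,-0.02,-0.1,0,0,0]
    - [-0.13,-0.04,-0.1,0,0,0]
    - [-0.19,-0.06,-0.1,0,0,0]
    - [-0.25,-0.08,-0.1,0,0,0]
    - [-0.31,-0.11,-0.1,0,0,0]
    - [-0.35,-0.15,-0.1,0,0,0]
    - [-0.35,-0.15,-0.1,0,0,0]
    - [-0.35,-0.15,-0.1,0,0,0]

```text
t: 14.58
tool_pos: [0.2711, -0.446, 0.1749]
orientation: [-2.337, -2.098, -0.001]
force: [-0.2, -0.3, 0.1]
opening: 0.0007
gripper_force: 0.0
```

Run:
```python
from h import *
p=np.load("p.npy")
a=np.mean([robot.read_camera("top").astype(float) for _ in range(4)],0).astype(np.uint8)[:,:,::-1];b=robot.read_camera("scene")[:,:,::-1]
q=lambda P:proj("top",W(p,P)).round(1).tolist()
th=[.25,.35,.45]
print("rim c",q([15,50,85]),"pins",q([[37,76,84],[-7,76,84]]),"knob",[q([15+72*np.cos(2.2689+t),50+72*np.sin(2.2689+t),98.5]) for t in th])
a2=cv2.resize(a[195:285,295:395],(500,450),interpolation=cv2.INTER_CUBIC);b2=cv2.resize(b[185:275,380:440],(300,450),interpolation=cv2.INTER_CUBIC)
cv2.imwrite("pics/c6.png",np.hstack([a2,b2]))
```

```text
rim c [[328.1, 224.0]] pins [[317.2, 212.6], [314.8, 232.9]] knob [[[305.1, 248.9]], [[307.8, 251.1]], [[310.6, 253.0]]]
```

View pics/c6.png

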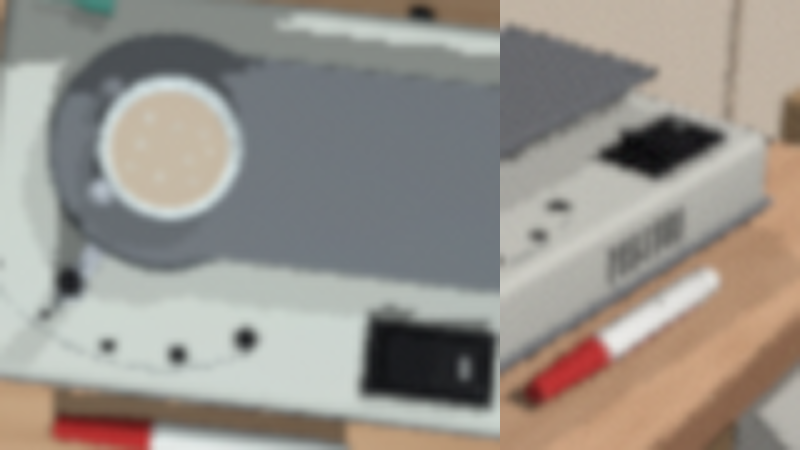

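The dish is at the pins and the pointer is at dot 2. I'll measure both at sub-pixel precision.

```bash
cat > meas.py <<'E'
from h import *
p=np.load("p.npy")
def run():
    A=np.mean([robot.read_camera("top").astype(float) for _ in range(8)],0);B=np.mean([robot.read_camera("scene").astype(float) for _ in range(8)],0)
    def up(I,x0,x1,y0,y1,k=8): return cv2.resize(I[y0:y1,x0:x1].astype(np.float32),None,fx=k,fy=k,interpolation=cv2.INTER_CUBIC)
    def px(c,x0,y0,k=8): return (np.array(c)+.5)/k-.5+[x0,y0]
    # dish outer rim: bright/warm disc against grey stage
    U=up(A,311,347,207,243);m=(U[:,:,0]>165).astype(np.uint8)
    cs,_=cv2.findContours(m,cv2.RETR_EXTERNAL,cv2.CHAIN_APPROX_NONE);c=max(cs,key=cv2.contourArea)
    h=cv2.convexHull(c);e=cv2.fitEllipse(h);print("rim",px(e[0],311,207).round(2),np.array(e[1]).round(1)/8,"pred",proj("top",W(p,[15,50,85])).round(2))
    def dark(I,x,y,r,th):
        x0,y0=int(x)-r,int(y)-r;U=up(I,x0,x0+2*r+1,y0,y0+2*r+1).mean(2);w=np.clip(th-U,0,None)
        yy,xx=np.mgrid[:U.shape[0],:U.shape[1]];return px([(w*xx).sum()/w.sum(),(w*yy).sum()/w.sum()],x0,y0)
    for c,I in(("top",A),("scene",B)):
        for k in(1,2,3,4):
            q=proj(c,W(p,dot(k)))[0]
            if k>1: print(c,"dot",k,(dark(I,q[0],q[1],3,130)-q).round(2))
    q=proj("top",W(p,[15+72*np.cos(2.618),50+72*np.sin(2.618),98.5]))[0]
    print("knob top",dark(A,q[0]+.5,q[1]+.5,3,60).round(2),"pred",q.round(2))
    np.save("A.npy",A);np.save("B.npy",B)
if __name__=="__main__":run()
E
python3 meas.py
python3 - <<'E'
import numpy as np,cv2
A=np.load("A.npy");B=np.load("B.npy")
a=cv2.resize(A[205:265,296:336,::-1].astype(np.float32),(400,600),interpolation=cv2.INTER_CUBIC)
b=cv2.resize(B[195:255,330:370,::-1].astype(np.float32),(400,600),interpolation=cv2.INTER_CUBIC)
cv2.imwrite("pics/c7.png",np.clip(np.hstack([a,b]),0,255))
E
```

```text
rim [327.71 224.69] [27.5375 30.725 ] pred [[328.15 224.04]]
top dot 2 [-0.17 -0.86]
top dot 3 [-0.19 -0.64]
top dot 4 [-0.26 -0.48]
scene dot 2 [-0.57 -0.07]
scene dot 3 [-0.51 -0.08]
scene dot 4 [-0.42 -0.23]
knob top [308.33 250.84] pred [307.73 251.09][ WARN:0@0.013] global loadsave.cpp:1063 imwrite_ Unsupported depth image for selected encoder is fallbacked to CV_8U.
```

View pics/c7.png

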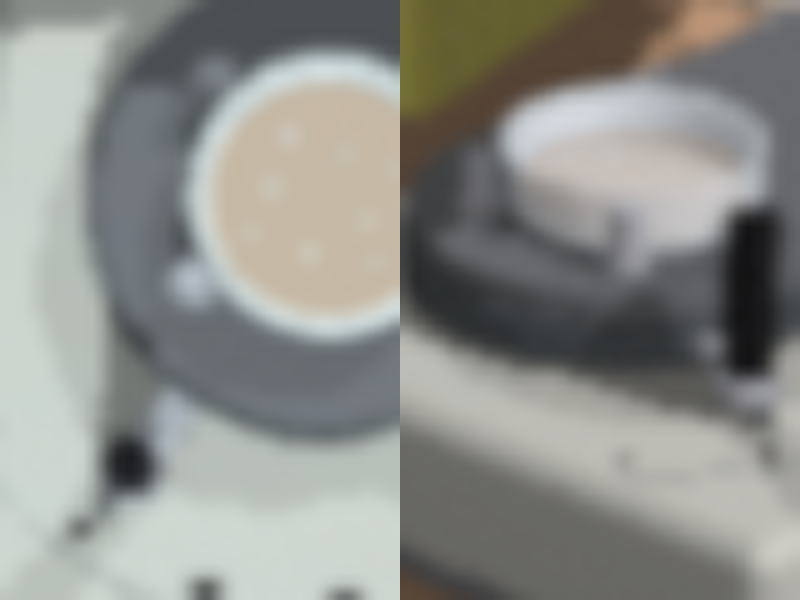

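Both cameras put the knob at about 0.377 rad, so it needs about 1.7 mm more. I'll go back and nudge it, then give the dish a light reseating push.

Call:
carry_out:
  rows:
    - [0.06,0.04,0,0,0,0]
    - [0.12,0.07,0,0,0,0]
    - [0.18,0.09,0,0,0,0]
    - [0.24,0.11,0,0,0,0]
    - [0.29,0.13,0,0,0,0]
    - [0.335,0.15,0,0,0,0]
    - [0.335,0.15,0.03,0,0,0]
    - [0.335,0.15,0.07,0,0,0]
    - [0.335,0.15,0.1,0,0,0]
    - [0.335,0.15,0.1,0,0,0]

```text
t: 16.88
tool_pos: [0.4538, -0.1278, 0.0727]
orientation: [-2.332, -2.098, 0.004]
force: [-0.1, 0.3, 0.6]
opening: 0.0008
gripper_force: 0.0
```

Call:
carry_out:
  rows:
    - [0.005,0,0,0,0,0]
    - [0.01,0,0,0,0,0]
    - [0.0135,0,0,0,0,0]
    - [0.0155,0,0,0,0,0]
    - [0.0168,0,0,0,0,0]
    - [0.0168,0,0,0,0,0]
    - [0.0168,0,0,0,0,0]

```text
t: 17.75
tool_pos: [0.4578, -0.1122, 0.0752]
orientation: [2.336, 2.1, -0.0]
force: [0.3, -1.2, 1.1]
opening: 0.0005
gripper_force: 1.0
```

Run:
```python
from h import *
p=np.load("p.npy");c,s=np.cos(p[2]),np.sin(p[2]);st=robot.read_state();d=np.array(st["tool_pos"])[:2]-p[:2]
print("tcp SF",c*d[0]+s*d[1],-s*d[0]+c*d[1],st["tool_pos"][2],np.round(st["force"],1))
```

```text
tcp SF -0.05424501561527654 0.07004869565206427 0.07522014084173156 [ 0.3 -1.2  1.1]
```

Call:
carry_out:
  rows:
    - [-0.008,0,0,0,0,0]
    - [-0.015,0,0,0,0,0]
    - [-0.015,0,-0.03,0,0,0]
    - [-0.015,0,-0.055,0,0,0]
    - [-0.05,0.02,-0.055,0,0,0]
    - [-0.072,0.045,-0.055,0,0,0]
    - [-0.072,0.068,-0.055,0,0,0]
    - [-0.072,0.068,-0.055,0,0,0]
    - [-0.072,0.068,-0.03,0,0,0]
    - [-0.072,0.068,-0.008,0,0,0]
    - [-0.072,0.068,0,0,0,0]
    - [-0.072,0.068,0,0,0,0]

```text
t: 19.25
tool_pos: [0.517, -0.1905, 0.0748]
orientation: [-2.335, -2.1, 0.001]
force: [0.1, -0.6, 0.6]
opening: 0.0005
gripper_force: 0.0
```

Call:
carry_out:
  rows:
    - [0.004,0,0,0,0,0]
    - [0.008,0,0,0,0,0]
    - [0.01,0,0,0,0,0]
    - [0.0115,0,0,0,0,0]
    - [0.0122,0,0,0,0,0]
    - [0.0126,0,0,0,0,0]
    - [0.0126,0,0,0,0,0]

```text
t: 20.12
tool_pos: [0.5197, -0.1794, 0.0757]
orientation: [2.335, 2.099, -0.0]
force: [1.6, -5.6, 0.1]
opening: 0.0005
gripper_force: 2.6
```

Run:
```python
from h import *
p=np.load("p.npy");c,s=np.cos(p[2]),np.sin(p[2]);st=robot.read_state();d=np.array(st["tool_pos"])[:2]-p[:2]
print("tcp SF",c*d[0]+s*d[1],-s*d[0]+c*d[1],st["tool_pos"][2],np.round(st["force"],1))
```

```text
tcp SF 0.014407791296647664 0.00982052914616085 0.0756618043194127 [ 1.6 -5.6  0.1]
```

The lateral force now shows the dish leaning on the front pin. A short drag toward the rear will free it.

Call:
carry_out:
  rows:
    - [0,0.0005,0,0,0,0]
    - [0,0.001,0,0,0,0]
    - [0,0.0015,0,0,0,0]
    - [0,0.002,0,0,0,0]
    - [0,0.0025,0,0,0,0]
    - [0,0.003,0,0,0,0]

```text
t: 20.88
tool_pos: [0.5218, -0.179, 0.0753]
orientation: [-2.336, -2.101, 0.002]
force: [-3.2, -5.5, 3.7]
opening: 0.0008
gripper_force: 2.8
```

Call:
carry_out:
  rows:
    - [0,0.001,0,0,0,0]
    - [0,0.002,0,0,0,0]

```text
t: 21.12
tool_pos: [0.523, -0.1792, 0.0748]
orientation: [-2.335, -2.1, 0.003]
force: [-4.5, -6.3, 2.1]
opening: 0.0005
gripper_force: 3.3
```

Run:
```python
from h import *
p=np.load("p.npy");c,s=np.cos(p[2]),np.sin(p[2]);st=robot.read_state();d=np.array(st["tool_pos"])[:2]-p[:2]
print("tcp SF",c*d[0]+s*d[1],-s*d[0]+c*d[1],st["tool_pos"][2],np.round(st["force"],1))
```

```text
tcp SF 0.017635590627163824 0.010356811565521509 0.07481848079344836 [-4.5 -6.3  2.1]
```

Call:
carry_out:
  rows:
    - [0,-0.0015,0,0,0,0]
    - [-0.002,-0.0015,0,0,0,0]
    - [-0.01,-0.0015,0,0,0,0]
    - [-0.01,0,-0.03,0,0,0]
    - [-0.01,0,-0.07,0,0,0]
    - [-0.07,-0.04,-0.1,0,0,0]
    - [-0.12,-0.08,-0.1,0,0,0]
    - [-0.17,-0.12,-0.1,0,0,0]
    - [-0.22,-0.16,-0.1,0,0,0]
    - [-0.26,-0.2,-0.1,0,0,0]
    - [-0.29,-0.22,-0.1,0,0,0]
    - [-0.29,-0.22,-0.1,0,0,0]

```text
t: 22.62
tool_pos: [0.2722, -0.4459, 0.175]
orientation: [-2.34, -2.095, 0.0]
force: [0.9, -0.4, -0.4]
opening: 0.0004
gripper_force: 0.0
```

```bash
python3 meas.py
python3 - <<'E'
import numpy as np,cv2
A=np.load("A.npy");B=np.load("B.npy")
a=cv2.resize(A[205:265,296:346,::-1].astype(np.float32),(500,600),interpolation=cv2.INTER_CUBIC)
b=cv2.resize(B[185:245,400:430,::-1].astype(np.float32),(300,600),interpolation=cv2.INTER_CUBIC)
cv2.imwrite("pics/c8.png",np.clip(np.hstack([a,b]),0,255).astype(np.uint8))
E
```

```text
rim [327.34 224.25] [27.5375 30.6   ] pred [[328.15 224.04]]
top dot 2 [-0.17 -0.86]
top dot 3 [-0.2  -0.64]
top dot 4 [-0.25 -0.48]
scene dot 2 [-0.56 -0.07]
scene dot 3 [-0.49 -0.08]
scene dot 4 [-0.41 -0.23]
knob top [307.86 250.39] pred [307.73 251.09]
```

View pics/c8.png

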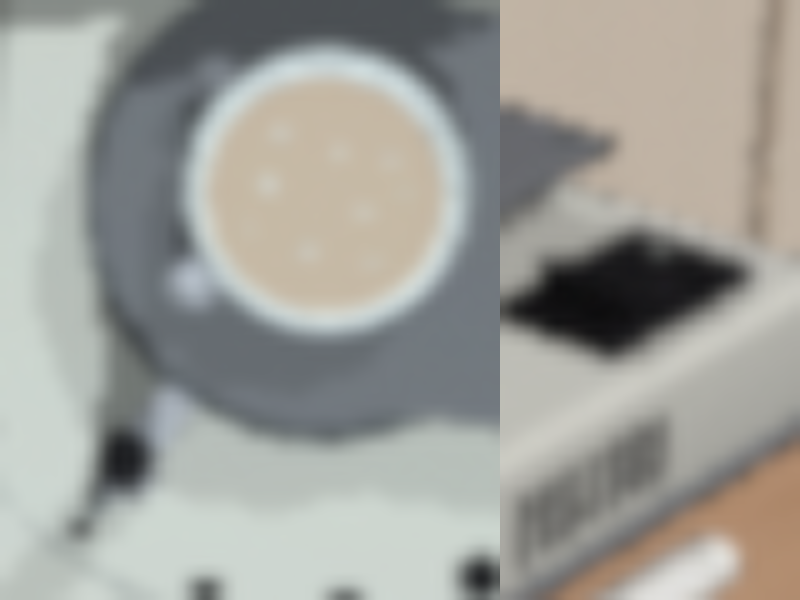

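```bash
python3 -c "
from plant import robot
print(robot.close_job())"
```

```text
the job is handed in; nothing more can be done
None
```

I handed the job in at about 23 s. By my camera measurements the dish rests against both stop pins, and the iris pointer is at the second smallest dot (about 0.355 rad against 0.349). I take the lamp rocker as fully on, because the press stopped at its 59 mm on-height. No verdict came back.

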